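# Unclip the aarti thali and turn its lamp towards the peacock

## Task

Twist the red catch on the wooden stand clockwise until it clicks past its detent and its tongue is clear of the steel thali. Then take the thali by its arched handle, lift it straight up about 10 cm above the stand, and only then turn it a quarter turn so that its little lamp faces the brass peacock, keeping the thali level throughout and the loose betel nut in the middle, inside the copper ring, untouched. Finish still holding the thali up there, over the stand, steady and level; leave the peacock, the jar and the clay diyas where they are.

Things in the scene. Friction and masses are not known exactly. Their poses are not given: they have to be found in the camera images.
- catch (a joint): red twist catch on a brass housing (60 high) at the edge of the stand; rad, grows clockwise seen from above. 0 = closed, its tongue over the thali's rim (the thali cannot be lifted); spring detent: about 0.15 N m resists up to 0.6 rad, past that it snaps on by itself to about 1.2 rad (stop at 1.3), where it stays and the tongue is clear
- catch_grip (a point): point on the catch's vertical axis, 90 mm above the platform, 3 mm above the mid-height of its red grip bar (bar 44 long x 12 wide x 26 high, its top 100 mm above the platform, its underside 74 mm). Bar and tongue lie along this point's x axis, tongue towards -x (to the thali); tongue 6 high, its top 68 mm above the platform. z up. The point turns with the catch (by minus the joint value about z). The axis is 112 mm from the stand's centre, on the stand's +x side
- stand: fixed dark wooden stand 116 in diameter, 30 high, origin at the centre of its underside on the platform; a low lip 4 high on top locates the thali's foot; the catch is on its +x side
- stand_mid (a point): centre of the stand's top, 30 mm above the platform; axes of the stand, z up, +x towards the catch
- thali: steel dish 167 in diameter and 30 high at the rim, origin at the centre of its underside, about 0.28 kg, standing loose on the stand and closed in by the catch. It slopes 5.5 degrees from the rim down to its middle. A brass arch spans it along its y axis; on top is a wooden grip. A small lamp with an orange flame stands at its -x edge. At the start its axes are the stand's, so the lamp is opposite the catch
- thali_grip (a point): centre of the wooden grip on top of the arch, over the middle of the dish, 96 mm above its underside (126 mm above the platform at the start); grip 60 long along the thali's y, 14 wide along x, 18 high. Axes of the thali, z up
- thali_mid (a point): lowest point of the dish, in its middle, 10 mm above the thali's underside; axes of the thali. A copper ring 60 in diameter is marked around it
- thali_lamp (a point): flame of the lamp, 83 mm from the thali's middle on its -x side, 36 mm above its underside
- nut_center (a point): centre of the loose brown betel nut, a ball 26 in diameter, 12 g, lying in the middle of the dish
- peacock: brass-finished peacock figurine, loose, 72 in diameter at the foot, 138 high, origin at the centre of its underside; about 220 mm from the stand's centre, on its +y or on its -y side
- jar: closed glass jar, loose, 76 in diameter, 115 high, origin at the centre of its underside; on the other side of the stand from the peacock
- diya0: unglazed clay diya, loose, 70 in diameter, 24 high, origin at the centre of its underside
- diya1: second clay diya, same size
- nut: the same betel nut (its axes roll with it; use nut_center)
Mind the look-alikes: they are no part of the job. What is shaped like the stand but green, purple or turquoise is not meant.

How it is judged:
By the outcome, as a careful person would: the job done as asked, in the order asked, and still so for the second after the job is handed in, while the arm keeps its last pose, push and grip.
It also fails if it takes over 48 s, if anything falls off the work surface, if the arm or the gripper's body presses on something with over 40 N, if the wrist force passes 120 N, or if a joint passes its speed limit or range.

## Robot

A 6-joint arm with a two-finger parallel gripper is mounted at the origin on the work surface. World frame = base frame: x ahead of the robot, y to its left, z up, the work surface at z = 0. Lengths are in mm, angles in rad, forces in N, time in s.
With the tool pointing down it reaches from about 375 to 900 mm from the base axis. Payload 3.1 kg.
Tool frame: the origin (TCP) lies between the finger pads; the fingertips stand 8 mm ahead of it and the grasp point (between the pads) lies 11 mm behind it; z points along the fingers, y is the line along which they close (so a half turn about z gives the same grasp; the last joint's range is limited). The gripper opens to 87 mm and grips with 3 to 60 N. Pads are 19 mm wide; open, the fingers measure 117 mm over their backs; the gripper's body (75 mm by 190 mm) begins 51 mm behind the grasp point.
Start: joints at [1.032, 0.527, 1.433, -0, 1.181, -0.178], TCP at [220.013, 584.971, 230.548] pointing down, gripper open.
Joint ranges: [-3.08, 3.08], [-0.75, 2.2], [0.22, 2.44], [-1.43, 4.57], [0, 2.65], [-2.85, 2.85]. Speed limits (rad/s): [2.79, 2.79, 3.14, 3.14, 3.14, 3.14].

## Interface

Orientations are given as a unit quaternion [x, y, z, w].
In Python, from cell import observe, get_image, finish_job gives the robot as it stands.
- The arm moves only by the tool jog_arm, never from a script. Its argument "plan" is one flat list of numbers, 6 for each row, row after row: the shift along the tool's x, y, z in units of 40 mm (1.0 is 40 mm), then the turn, a rotation vector about the tool's x, y, z in units of 6 degrees (1.0 is 6 degrees). A call has exactly 8 rows; each row shifts and turns the commanded pose from where the row before left it, along the tool's axes as they then stand; what a row does not reach is not made up. A row lasts 1/12 s, in which the tool goes at most 41.7 mm and 7.16 degrees, less where a joint would pass 70% of its speed; a pose out of reach is approached as far as the arm can. A call is refused whole if a number of a shift passes 1 or a number of a turn 1, either way. A call with a gripper value outside its range is refused whole. "jaw" is the opening, from 0 (shut) to 1 (fully open), set as the call begins (left out, the last holds). The fingers move at their own pace and stop on an object; "squeeze" is the grip in N (left out, the last holds). Time passes only in rows, so rows that do not move let the fingers close, or fill a call up. It gives the time, the measured TCP pose, the force, the opening and the grip force at its end, in the units of the state.
- observe(): the state, without advancing time (a new reading comes with each control period).
- get_image(name): name is "side" or "top" or "wrist"; returns a dict with "img" (384x512x3 uint8, blue, green, red), "fov_y" (degrees; the focal length in pixels is half the picture's height over the tangent of half this angle, whatever the lens; pixels are square), "cx", "cy" (the principal point, pixels), "k1" (the pictures are not rectified: a ray, as slopes to the right and down, at radius r is drawn at 1 + k1 r^2 times it, then the intrinsics apply), "camera_from_world" (4x4, takes a point from world to camera coordinates). Camera axes: x right, y down, z forward; pixel columns grow to the right and rows downward; lengths in mm; the calibration is good to about 2 mm. A picture is of the moment at which its call begins. There is no depth.
- finish_job(): hands the job in; it is judged then, once.
The state is a dict: "time_s": time; "joint_pos": joint angles; "joint_velocities": joint speeds; "joint_torque": joint torques, N m; "ee_pos": TCP position; "ee_rot": TCP orientation; "ft_force": force on the tool from outside, world axes, zero at the start; "torque": the same for the moment, N m; "finger_gap": opening from 0.0 (shut) to 1.0 (fully open); "finger_force": force on a finger pad.
Only numpy, scipy, OpenCV 4.12 (cv2) and the standard library are available. Lean on these libraries where they do the work, as an engineer would, in place of code of your own. Each camera call takes 0.05 s, during which the arm holds its last target. There are 200 camera calls.

## Working session

There is one attempt and no reset: what is moved stays moved. The work goes in short steps, Python scripts to look and compute and a tool call to move; the robot and the scene stay as the last step left them, time stands still between calls to the robot, and variables do not carry over. Pictures are saved under pics/ and viewed, at most 10 in all, crops included, and the job is handed in when it is done.

Besides the shell and the picture viewer there is one more tool, called after ">>>" as name(argument=value, ...), one argument or row to a line, values as JSON. jog_arm: Moves the arm, as the interface text tells. Its arguments: {"type":"object","properties":{"plan":{"type":"array"},"jaw":{"type":"number"},"squeeze":{"type":"number"}},"required":["plan"]}

```bash
mkdir -p pics; ls
cat > h.py <<'E'
import numpy as np, cv2
from cell import observe, get_image, finish_job
def cam(n):
    d=get_image(n); return d
def ray(d,u,v):
    h=d["img"].shape[0]; f=h/2/np.tan(np.radians(d["fov_y"])/2)
    x=np.array([(u-d["cx"])/f,(v-d["cy"])/f]); y=x.copy()
    for _ in range(20): y=x/(1+d["k1"]*(y@y))
    T=np.array(d["camera_from_world"]); R=T[:3,:3]; t=T[:3,3]
    return -R.T@t, R.T@np.array([y[0],y[1],1])
def onz(d,u,v,z):
    o,r=ray(d,u,v); return o+r*(z-o[2])/r[2]
def proj(d,p):
    T=np.array(d["camera_from_world"]); c=T[:3,:3]@p+T[:3,3]; s=c[:2]/c[2]
    h=d["img"].shape[0]; f=h/2/np.tan(np.radians(d["fov_y"])/2)
    s=s*(1+d["k1"]*(s@s)); return s*f+[d["cx"],d["cy"]]
E
python3 - <<'E'
from h import *
a=cam("top");b=cam("side")
cv2.imwrite("pics/top.png",a["img"]);cv2.imwrite("pics/side.png",b["img"])
for d in(a,b): print(d["fov_y"],d["k1"],np.round(-np.array(d["camera_from_world"])[:3,:3].T@np.array(d["camera_from_world"])[:3,3]))
print(observe())
E
```

```text
pics
49.31738942687737 -0.11261744863573878 [ 383.   15. 1109.]
44.530176062105625 -0.02506423781886583 [ 438. -804.  931.]
{'time_s': 0.1, 'joint_pos': array([ 1.03252868e+00,  5.28389083e-01,  1.43374803e+00, -1.13710431e-05,
        1.18142393e+00, -1.78539234e-01]), 'joint_velocities': array([ 0.00138738, -0.00204725, -0.00203917, -0.00033934,  0.00116376,
        0.00012993]), 'joint_torque': array([-5.09654801e-04, -4.40983951e+01, -1.77149677e+01,  6.35146047e-02,
        5.33939071e-02, -3.10357700e-05]), 'ee_pos': array([219.67846179, 584.43917145, 229.66804334]), 'ee_rot': array([ 1.78893757e-01,  9.83867905e-01, -9.23497737e-04, -3.40310298e-04]), 'ft_force': array([ 0.20006389, -0.24244087, -0.28827965]), 'torque': array([-0.03716723,  0.01003748,  0.04573157]), 'finger_force': 0.0, 'finger_gap': 0.9962803713480813}
```

View pics/top.png

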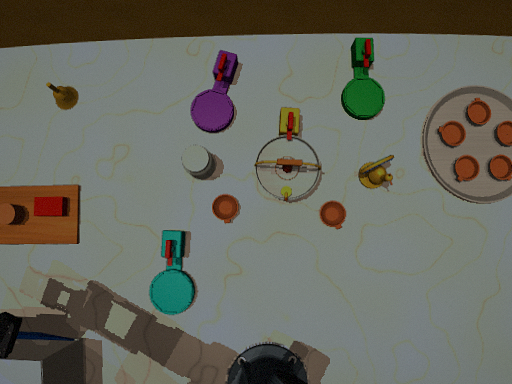

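View pics/side.png

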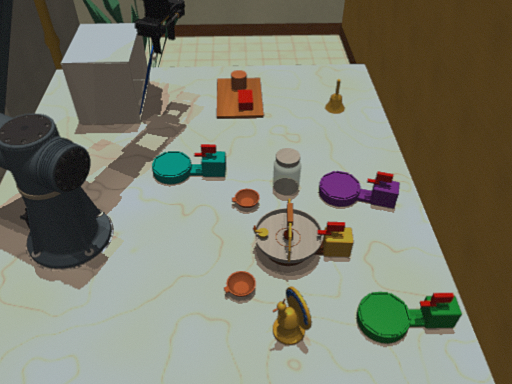

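The top view shows the thali at about (288,168), its catch at (290,122), the lamp at (287,192), the peacock at (376,175) on the −y side and the jar at (198,162). The side view agrees.

Run:
```python
from h import *
a=cam("top");b=cam("side")
def mask(d,roi,lo,hi):
    x0,y0,x1,y1=roi; hsv=cv2.cvtColor(d["img"],cv2.COLOR_BGR2HSV); m=np.zeros(hsv.shape[:2],np.uint8)
    m[y0:y1,x0:x1]=cv2.inRange(hsv[y0:y1,x0:x1],lo,hi); v,u=np.nonzero(m); return u,v
for n,d,roi in(("top",a,(270,100,310,145)),("side",b,(315,210,360,250))):
    u,v=mask(d,roi,(0,150,90),(6,255,255)); print(n,"red",len(u),u.min(),u.max(),v.min(),v.max(),u.mean(),v.mean())
    print(cv2.fitLine(np.c_[u,v].astype(np.float32),2,0,.01,.01).ravel(), onz(d,u.mean(),v.mean(),95))
u,v=mask(a,(270,100,310,145),(20,120,90),(35,255,255)); print("housing",u.min(),u.max(),v.min(),v.max(),onz(a,u.mean(),v.mean(),60))
u,v=mask(a,(250,150,330,180),(8,100,80),(22,255,255)); print("arch",len(u),u.min(),u.max(),v.min(),v.max(),u.mean(),v.mean(),onz(a,u.min(),v[u==u.min()].mean(),100),onz(a,u.max(),v[u==u.max()].mean(),100))
u,v=mask(a,(275,182,300,202),(22,100,100),(35,255,255)); print("lamp",onz(a,u.mean(),v.mean(),66))
u,v=mask(a,(350,155,400,195),(15,100,60),(35,255,255)); print("peacock",onz(a,u.mean(),v.mean(),70))
# rim points rough
print("rimL/R/T/B",[np.round(onz(a,*p,60)) for p in((256,168),(321,168),(288,136),(288,201))])
cs=[cv2.resize(a["img"][95:215,240:400],None,fx=5,fy=5,interpolation=2)]
cv2.imwrite("pics/c1.png",cs[0][:600,:800])
```

```text
top red 105 287 292 112 139 289.85714285714283 125.99047619047619
[ 8.3398826e-02 -9.9651623e-01  2.8985715e+02  1.2599048e+02] [652.31838959 -68.93828109  95.        ]
side red 100 318 344 222 233 330.97 226.27
[  0.9159341   -0.40132877 330.97       226.27      ] [655.53053856 -77.89920908  95.        ]
housing 280 299 107 132 [681.21909866 -70.03895918  60.        ]
arch 200 256 320 158 178 289.49 162.54 [562.35767964  17.20843706 100.        ] [ 549.07102896 -139.05483238  100.        ]
lamp [493.86387963 -56.18423823  66.        ]
peacock [ 532.05864785 -281.93118384   70.        ]
rimL/R/T/B [array([554.,  18.,  60.]), array([ 550., -148.,   60.]), array([635., -66.,  60.]), array([468., -61.,  60.])]
```

View pics/c1.png

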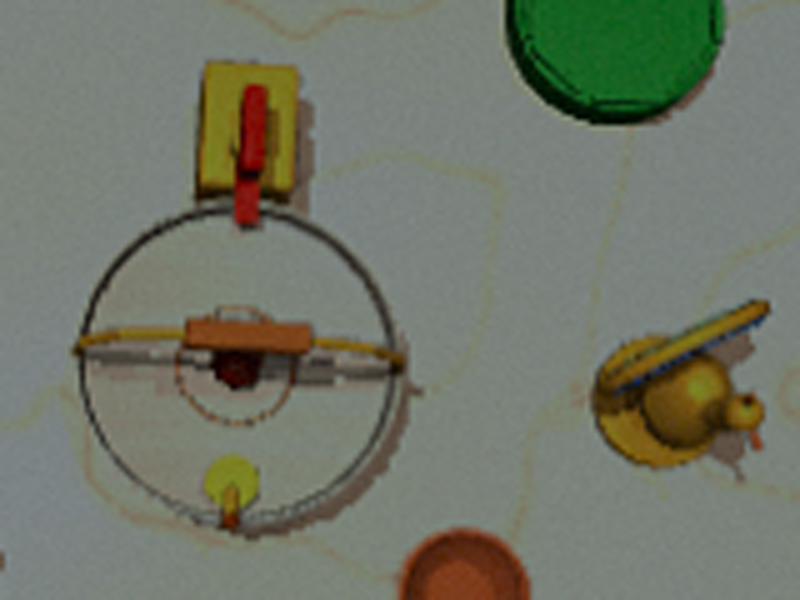

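The crop shows the red bar spanning about (290.5,112)–(291,129) in full-image pixels, the arch with a slight yaw, and the nut at (287,168) in the ring. Next I move above the catch.

>>> jog_arm(
  plan=[-0.674,-0.48,0,0,0,0,-0.674,-0.48,0,0,0,0,-0.674,-0.48,0,0,0,0,-0.674,-0.48,0,0,0,0,-0.674,-0.48,0,0,0,0,-0.674,-0.48,0,0,0,0,-0.674,-0.48,0,0,0,0,-0.674,-0.48,0,0,0,0],
  jaw=0.7,
  squeeze=30,
)

```text
time_s: 0.87
ee_pos: [368.3, 363.8, 230.5]
ee_rot: [0.179, 0.984, -0.0, -0.0]
ft_force: [-0.2, -0.2, 0.8]
finger_gap: 0.702
finger_force: 0.0
```

>>> jog_arm(
  plan=[-0.674,-0.48,0,0,0,0,-0.674,-0.48,0,0,0,0,-0.674,-0.48,0,0,0,0,-0.674,-0.48,0,0,0,0,-0.674,-0.48,0,0,0,0,-0.674,-0.48,0,0,0,0,-0.674,-0.48,0,0,0,0,-0.674,-0.48,0,0,0,0],
)

```text
time_s: 1.53
ee_pos: [516.2, 144.0, 230.5]
ee_rot: [0.179, 0.984, 0.0, -0.0]
ft_force: [0.9, -0.1, 0.6]
finger_gap: 0.698
finger_force: 0.0
```

>>> jog_arm(
  plan=[-0.674,-0.48,0,0,0,-0.4,-0.674,-0.48,0,0,0,-0.4,-0.674,-0.48,0,0,0,-0.4,-0.674,-0.48,0,0,0,-0.4,-0.674,-0.48,0,0,0,-0.4,-0.674,-0.48,0,0,0,-0.4,0,0,0,0,0,0,0,0,0,0,0,0],
)

```text
time_s: 2.2
ee_pos: [643.5, -7.9, 229.8]
ee_rot: [0.056, 0.998, 0.0, -0.0]
ft_force: [-0.8, 0.6, 0.2]
finger_gap: 0.699
finger_force: 0.0
```

```bash
cat >> h.py <<'E'
from scipy.spatial.transform import Rotation as Ro
def go(target, yawy=None):
    s=observe(); R=Ro.from_quat(s["ee_rot"]); M=R.as_matrix()
    d=M.T@(np.array(target)-s["ee_pos"])/40; y=np.degrees(np.arctan2(M[1,1],M[0,1]))
    print("pos",s["ee_pos"].round(1),"yawy",y.round(2),"tilt x,y",M[:2,2].round(4),"shift units",d.round(3),"turn units",None if yawy is None else round((y-yawy)/6,3),"t",s["time_s"],"F",s["ft_force"].round(1),"gap",round(float(s["finger_gap"]),3),"ff",round(float(s["finger_force"]),1),"j6",s["joint_pos"][5].round(2))
E
python3 - <<'E'
from h import *
go([663,-74,230],85)
d=cam("wrist"); cv2.imwrite("pics/w1.png",d["img"])
print([proj(d,np.array(p,float)).round() for p in([663,-74,100],[551,-65,60],[551,-65,135])])
E
```

```text
pos [643.5  -7.9 229.8] yawy 83.62 tilt x,y [-0.0003  0.0003] shift units [-0.667 -1.587 -0.005] turn units -0.23 t 2.2 F [-0.8  0.6  0.2] gap 0.699 ff 0.0 j6 -1.65
[array([192., 210.]), array([191., 103.]), array([172.,  98.])]
```

View pics/w1.png

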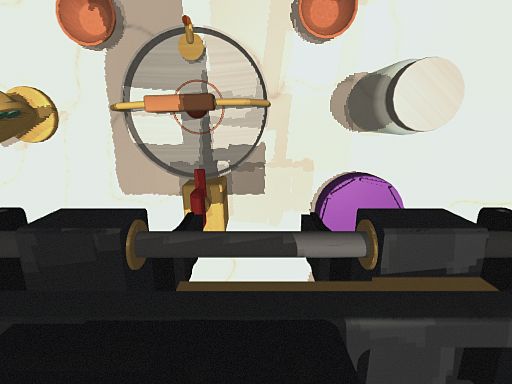

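The wrist view shows the rim circle centred at about (196,102), the arch ends at (110,106) and (270,103), and the catch bar and tongue around (199,170–215), partly hidden by the gripper.

>>> jog_arm(
  plan=[0.25,-0.3,0.1,0,0,-0.04,0.25,-0.3,0.1,0,0,-0.04,0.25,-0.3,0.1,0,0,-0.04,0.25,-0.3,0.1,0,0,-0.04,0.25,-0.3,0.1,0,0,-0.03,0,0,0,0,0,0,0,0,0,0,0,0,0,0,0,0,0,0],
)

```text
time_s: 2.92
ee_pos: [587.2, -59.9, 211.0]
ee_rot: [0.044, 0.999, 0.0, 0.0]
ft_force: [-0.0, 0.5, -0.2]
finger_gap: 0.698
finger_force: 0.0
```

Run:
```python
from h import *
go([663,-74,230],85)
d=cam("wrist"); cv2.imwrite("pics/w2.png",d["img"])
print([proj(d,np.array(p,float)).round() for p in([663,-74,100],[551,-65,60],[551,-65,135])])
```

```text
pos [587.2 -59.9 211. ] yawy 84.96 tilt x,y [0.0009 0.0003] shift units [-1.919 -0.184 -0.473] turn units -0.006 t 2.9167 F [-0.   0.5 -0.2] gap 0.698 ff 0.0 j6 -1.77
[array([244., 261.]), array([243., 149.]), array([241., 159.])]
```

View pics/w2.png

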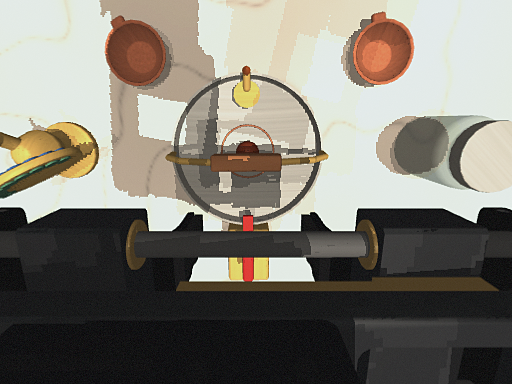

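The bar is at column 248, rows about 240–281. The rim runs from 174 to 321 by 74 to 222, the grip is at about (247,162), and the peacock's foot is near (72,150).

Run:
```python
from h import *
d=cam("wrist"); hsv=cv2.cvtColor(d["img"],cv2.COLOR_BGR2HSV)
def pts(roi,lo,hi):
    x0,y0,x1,y1=roi; v,u=np.nonzero(cv2.inRange(hsv[y0:y1,x0:x1],lo,hi)); return u+x0,v+y0
u,v=pts((230,205,265,285),(0,150,90),(6,255,255))
for r in range(v.min(),v.max()+1,6):
    if (v==r).any(): print(r,u[v==r].min(),u[v==r].max(),end="; ")
print("end",v.max())
print("bar end z100",onz(d,u[v>v.max()-4].mean(),v.max()+.5,100),"tongue tip z68",onz(d,u[v<v.min()+4].mean(),v.min(),68))
print("rim", [onz(d,*p,60).round(1) for p in((174,149),(321,149),(247,74.5),(247,222))])
u,v=pts((200,148,290,178),(3,90,50),(20,255,255)); 
r=cv2.minAreaRect(np.c_[u,v][(u>205)&(u<287)].astype(np.float32)); print(r,onz(d,*r[0],133))
print("grip corners",[onz(d,*p,135).round(1) for p in((211,163),(282,161))])
print("flame",onz(d,247,70,66),"nutring",onz(d,248,149,41))
print("foot",[onz(d,*p,5).round(1) for p in((98,150),(75,122),(75,179))])
```

```text
215 243 251; 221 243 252; 227 243 253; 257 243 252; 263 243 253; 269 244 253; 275 243 253; end 280
bar end z100 [687.35384007 -71.90589539 100.        ] tongue tip z68 [624.48679837 -66.94339319  68.        ]
rim [array([ 544.3, -140.4,   60. ]), array([558.4,  20. ,  60. ]), array([475.4, -53.8,  60. ]), array([635.8, -68.6,  60. ])]
((246.0, 162.5), (29.0, 80.0), 90.0) [555.21115645 -60.93070314 133.        ]
grip corners [array([552.8, -90. , 135. ]), array([556.3, -30.8, 135. ])]
flame [472.10058363 -53.40502807  66.        ] nutring [553.29728568 -60.06414612  41.        ]
foot [array([ 541.1, -254.1,    5. ]), array([ 503.9, -275.2,    5. ]), array([ 576.1, -293. ,    5. ])]
```

>>> jog_arm(
  plan=[-0.396,-0.015,0,0,0,-0.02,-0.396,-0.015,0,0,0,-0.02,-0.396,-0.015,0,0,0,-0.02,-0.396,-0.015,0,0,0,-0.02,-0.396,-0.015,0,0,0,0,0,0,0.5,0,0,0,0,0,0.5,0,0,0,0,0,0,0,0,0],
)

```text
time_s: 3.68
ee_pos: [663.6, -69.2, 166.4]
ee_rot: [0.04, 0.999, 0.001, -0.004]
ft_force: [-1.7, -0.7, -0.2]
finger_gap: 0.697
finger_force: 0.0
```

Run:
```python
from h import *
go([666,-69.7,84],85.5)
d=cam("wrist");h=cam("side")
hsv=cv2.cvtColor(d["img"],cv2.COLOR_BGR2HSV);m=cv2.inRange(hsv,(0,150,70),(6,255,255));v,u=np.nonzero(m);print(len(u))
for n,d in(("w",d),("s",h)): print(n,proj(d,np.array([666,-69.7,100.])).round())
cv2.imwrite("pics/s2.png",np.hstack([cv2.resize(h["img"][180:280,260:400],None,fx=2.8,fy=2.8),cv2.resize(d["img"],(373,280))] ))
```

```text
pos [663.6 -69.2 166.4] yawy 85.45 tilt x,y [-0.0074  0.0023] shift units [-0.077 -0.011  2.06 ] turn units -0.008 t 3.6833 F [-1.7 -0.7 -0.2] gap 0.697 ff 0.0 j6 -1.76
1021
w [250. 206.]
s [335. 222.]
```

View pics/s2.png

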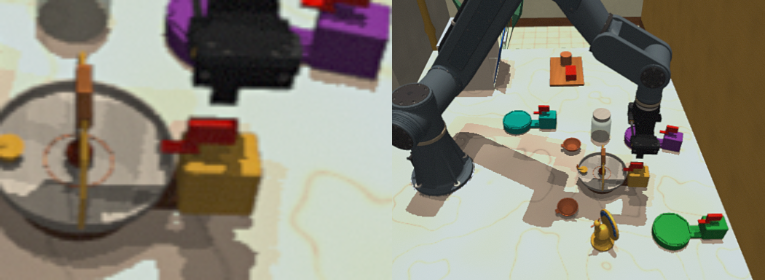

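The side crop shows the bar centre at about (336,223), which agrees with the projected point (335,222). Going down.

>>> jog_arm(
  plan=[0,0,0.4,0,0,0,0,0,0.4,0,0,0,0,0,0.4,0,0,0,0,0,0.3,0,0,0,0,0,0.25,0,0,0,0,0,0.2,0,0,0,0,0,0,0,0,0,0,0,0,0,0,0],
)

```text
time_s: 4.45
ee_pos: [665.8, -70.7, 92.6]
ee_rot: [0.04, 0.999, -0.0, 0.0]
ft_force: [-0.0, 0.1, -0.1]
finger_gap: 0.697
finger_force: 0.0
```

Run:
```python
from h import *
go([666,-69.7,84],85.5)
```

```text
pos [665.8 -70.7  92.6] yawy 85.4 tilt x,y [ 0. -0.] shift units [-0.003  0.025  0.216] turn units -0.016 t 4.45 F [-0.   0.1 -0.1] gap 0.697 ff 0.0 j6 -1.76
```

Down the last 8 mm, then close.

>>> jog_arm(
  plan=[0,0.02,0.2,0,0,0,0,0,0,0,0,0,0,0,0,0,0,0,0,0,0,0,0,0,0,0,0,0,0,0,0,0,0,0,0,0,0,0,0,0,0,0,0,0,0,0,0,0],
)

```text
time_s: 5.12
ee_pos: [665.8, -69.9, 84.7]
ee_rot: [0.04, 0.999, -0.0, 0.0]
ft_force: [-0.5, -0.3, 0.9]
finger_gap: 0.701
finger_force: 0.0
```

>>> jog_arm(
  plan=[0,0,0,0,0,0,0,0,0,0,0,0,0,0,0,0,0,0,0,0,0,0,0,0,0,0,0,0,0,0,0,0,0,0,0,0,0,0,0,0,0,0,0,0,0,0,0,0],
  jaw=0,
  squeeze=30,
)

```text
time_s: 5.78
ee_pos: [665.7, -69.9, 84.5]
ee_rot: [0.04, 0.999, 0.0, -0.0]
ft_force: [-0.1, -1.1, -0.4]
finger_gap: 0.179
finger_force: 0.0
```

>>> jog_arm(
  plan=[0,0,0,0,0,0,0,0,0,0,0,0,0,0,0,0,0,0,0,0,0,0,0,0,0,0,0,0,0,0.7,0,0,0,0,0,0.7,0,0,0,0,0,0.7,0,0,0,0,0,0],
)

```text
time_s: 6.45
ee_pos: [665.7, -70.4, 84.6]
ee_rot: [0.15, 0.989, -0.0, 0.0]
ft_force: [0.3, -3.1, 1.1]
finger_gap: 0.134
finger_force: 30.0
```

>>> jog_arm(
  plan=[0,0,0,0,0,0.9,0,0,0,0,0,0.9,0,0,0,0,0,0.9,0,0,0,0,0,0.9,0,0,0,0,0,0.9,0,0,0,0,0,0.9,0,0,0,0,0,0.9,0,0,0,0,0,0.9],
)

```text
time_s: 7.12
ee_pos: [666.8, -69.2, 84.6]
ee_rot: [0.505, 0.863, 0.001, 0.001]
ft_force: [1.4, -1.4, -1.2]
finger_gap: 0.134
finger_force: 30.0
```

>>> jog_arm(
  plan=[0,0,0,0,0,0.8,0,0,0,0,0,0.8,0,0,0,0,0,0.6,0,0,0,0,0,0,0,0,0,0,0,0,0,0,0,0,0,0,0,0,0,0,0,0,0,0,0,0,0,0],
)

```text
time_s: 7.78
ee_pos: [667.2, -69.0, 84.6]
ee_rot: [0.598, 0.801, 0.002, 0.001]
ft_force: [5.2, 2.5, -3.1]
finger_gap: 0.134
finger_force: 30.0
```

Run:
```python
from h import *
go([666,-69.7,84],85.5); print(observe()["torque"])
```

```text
pos [667.2 -69.   84.6] yawy 16.5 tilt x,y [0.0035 0.0012] shift units [-0.008 -0.035  0.015] turn units -11.5 t 7.7833 F [ 5.2  2.5 -3.1] gap 0.134 ff 30.0 j6 -0.56
[ 0.16834774 -0.79155393 -0.01407514]
```

>>> jog_arm(
  plan=[0,0,0,0,0,0,0,0,0,0,0,0,0,0,0,0,0,0,0,0,0,0,0,0,0,0,0,0,0,0,0,0,0,0,0,0,0,0,0,0,0,0,0,0,0,0,0,0],
  jaw=0.6,
)

```text
time_s: 8.45
ee_pos: [665.6, -69.9, 84.6]
ee_rot: [0.599, 0.801, -0.0, -0.0]
ft_force: [-0.6, 0.6, -0.1]
finger_gap: 0.583
finger_force: 0.0
```

>>> jog_arm(
  plan=[0,0,-0.3,0,0,0,0,0,-0.6,0,0,0,0,0,-0.6,0,0,0,0,0,-0.6,0,0,0,0,0,-0.6,0,0,0,0,0,-0.5,0,0,0,0,0,-0.2,0,0,0,0,0,0,0,0,0],
)

```text
time_s: 9.12
ee_pos: [667.3, -70.3, 224.0]
ee_rot: [0.599, 0.801, 0.001, 0.003]
ft_force: [0.2, -0.8, -1.1]
finger_gap: 0.597
finger_force: 0.0
```

Run:
```python
from h import *
go([590,-63,218],-4.5)
d=cam("side");cv2.imwrite("pics/s3.png",cv2.resize(d["img"][160:300,240:400],None,fx=4,fy=4))
```

```text
pos [667.3 -70.3 224. ] yawy 16.41 tilt x,y [ 0.006  -0.0016] shift units [ 0.72  -1.802  0.139] turn units 3.485 t 9.1167 F [ 0.2 -0.8 -1.1] gap 0.597 ff 0.0 j6 -0.56
```

View pics/s3.png

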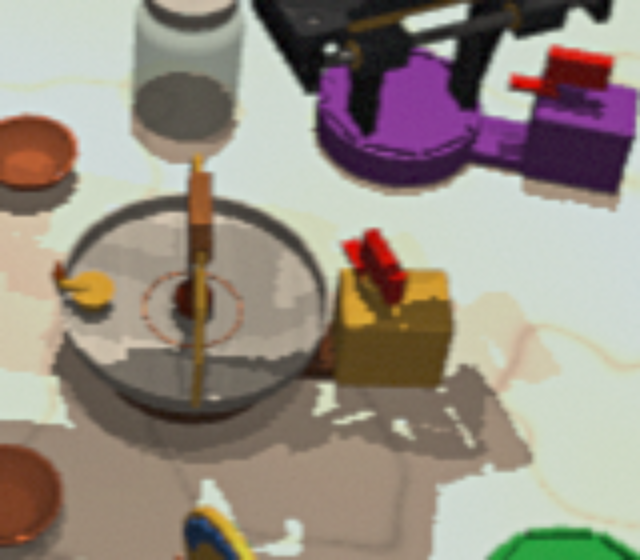

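The catch is open: the bar and tongue are swung aside and the rim is clear (side crop about (375,265)). Moving over the thali.

>>> jog_arm(
  plan=[0.204,-0.522,0,0,0,0,0.204,-0.522,0,0,0,0,0.204,-0.522,0,0,0,0,0.204,-0.522,0,0,0,0,0.204,-0.522,0,0,0,0,0,0,0,0,0,0.9,0,0,0,0,0,0.9,0,0,0,0,0,0.9],
)

```text
time_s: 9.83
ee_pos: [552.3, -59.8, 218.9]
ee_rot: [0.708, 0.707, -0.001, -0.002]
ft_force: [0.2, -0.2, 0.5]
finger_gap: 0.603
finger_force: 0.0
```

>>> jog_arm(
  plan=[0,0,0.2,0,0,0.79,0,0,0.2,0,0,0,0,0,0.2,0,0,0,0,0,0,0,0,0,0,0,0,0,0,0,0,0,0,0,0,0,0,0,0,0,0,0,0,0,0,0,0,0],
)

```text
time_s: 10.5
ee_pos: [554.3, -60.4, 197.0]
ee_rot: [0.734, 0.679, 0.0, 0.0]
ft_force: [-0.1, -0.4, -0.0]
finger_gap: 0.602
finger_force: 0.0
```

Run:
```python
from h import *
go([555.5,-60.8,116],-4.5)
d=cam("wrist");cv2.imwrite("pics/w3.png",d["img"])
print([proj(d,np.array(p,float)).round() for p in([555.5,-60.8,135],[555.5+2.3,-60.8+29.9,135],[555.5-2.3,-60.8-29.9,135])])
```

```text
pos [554.3 -60.4 197. ] yawy -4.51 tilt x,y [ 0.0009 -0.0003] shift units [-0.008  0.028  2.024] turn units -0.002 t 10.5 F [-0.1 -0.4 -0. ] gap 0.602 ff 0.0 j6 -0.23
[array([254., 205.]), array([254., 169.]), array([254., 239.])]
```

View pics/w3.png

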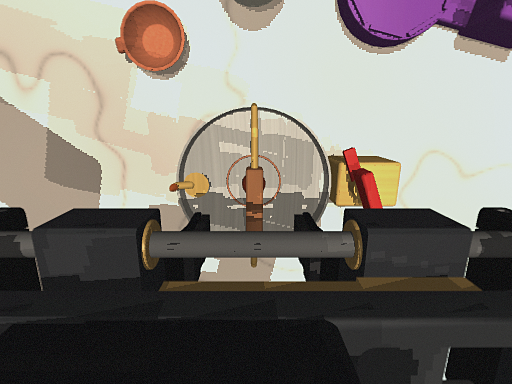

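The grip is centred at column about 254.5 against 254 predicted, upright and between the fingers, and the nut is inside the ring. Going down and grasping.

>>> jog_arm(
  plan=[0,0.02,0.35,0,0,0,0,0.01,0.35,0,0,0,0,0,0.35,0,0,0,0,0,0.35,0,0,0,0,0,0.3,0,0,0,0,0,0.2,0,0,0,0,0,0.12,0,0,0,0,0,0,0,0,0],
)

```text
time_s: 11.22
ee_pos: [554.8, -60.2, 115.1]
ee_rot: [0.734, 0.679, -0.0, -0.001]
ft_force: [-0.3, 0.1, 0.9]
finger_gap: 0.601
finger_force: 0.0
```

>>> jog_arm(
  plan=[0,0,0,0,0,0,0,0,0,0,0,0,0,0,0,0,0,0,0,0,0,0,0,0,0,0,0,0,0,0,0,0,0,0,0,0,0,0,0,0,0,0,0,0,0,0,0,0],
  jaw=0.3,
)

```text
time_s: 11.88
ee_pos: [555.3, -60.3, 115.8]
ee_rot: [0.735, 0.679, 0.0, 0.0]
ft_force: [0.7, -1.0, -0.0]
finger_gap: 0.302
finger_force: 0.0
```

>>> jog_arm(
  plan=[0,0,0,0,0,0,0,0,0,0,0,0,0,0,0,0,0,0,0,0,0,0,0,0,0,0,0,0,0,0,0,0,0,0,0,0,0,0,0,0,0,0,0,0,0,0,0,0],
  jaw=0.1,
  squeeze=35,
)

```text
time_s: 12.55
ee_pos: [555.6, -60.4, 115.8]
ee_rot: [0.735, 0.679, 0.0, 0.0]
ft_force: [0.5, 0.5, -1.8]
finger_gap: 0.156
finger_force: 35.0
```

Run:
```python
from h import *
go([555.5,-60.8,116],-4.5)
```

```text
pos [555.6 -60.4 115.8] yawy -4.54 tilt x,y [ 0.0007 -0.0002] shift units [-0.009 -0.001 -0.005] turn units -0.006 t 12.55 F [ 0.5  0.5 -1.8] gap 0.156 ff 35.0 j6 -0.23
```

Grasped. Lifting gently.

>>> jog_arm(
  plan=[0,0,-0.02,0,0,0,0,0,-0.04,0,0,0,0,0,-0.07,0,0,0,0,0,-0.1,0,0,0,0,0,-0.13,0,0,0,0,0,-0.15,0,0,0,0,0,-0.15,0,0,0,0,0,-0.15,0,0,0],
  jaw=0,
  squeeze=35,
)

```text
time_s: 13.22
ee_pos: [555.4, -60.4, 149.0]
ee_rot: [0.735, 0.679, 0.0, 0.0]
ft_force: [-0.1, -0.5, -3.2]
finger_gap: 0.156
finger_force: 35.0
```

>>> jog_arm(
  plan=[0,0,-0.15,0,0,0,0,0,-0.15,0,0,0,0,0,-0.15,0,0,0,0,0,-0.15,0,0,0,0,0,-0.15,0,0,0,0,0,-0.15,0,0,0,0,0,-0.15,0,0,0,0,0,-0.15,0,0,0],
)

```text
time_s: 13.88
ee_pos: [555.2, -60.3, 196.7]
ee_rot: [0.735, 0.679, -0.0, -0.0]
ft_force: [1.0, -0.8, -3.8]
finger_gap: 0.155
finger_force: 35.0
```

>>> jog_arm(
  plan=[0,0,-0.14,0,0,0,0,0,-0.12,0,0,0,0,0,-0.1,0,0,0,0,0,-0.07,0,0,0,0,0,-0.05,0,0,0,0,0,-0.02,0,0,0,0,0,0,0,0,0,0,0,0,0,0,0],
)

```text
time_s: 14.55
ee_pos: [555.1, -60.3, 215.9]
ee_rot: [0.735, 0.679, -0.0, -0.0]
ft_force: [-0.4, -0.1, -3.5]
finger_gap: 0.156
finger_force: 35.0
```

Run:
```python
from h import *
go([555.5,-60.6,217],85.5)
d=cam("side");cv2.imwrite("pics/s4.png",cv2.resize(d["img"][130:310,200:400],None,fx=3,fy=3))
```

```text
pos [555.1 -60.3 215.9] yawy -4.54 tilt x,y [-0.0005  0.0002] shift units [-0.007  0.011 -0.027] turn units -15.006 t 14.55 F [-0.4 -0.1 -3.5] gap 0.156 ff 35.0 j6 -0.23
```

View pics/s4.png

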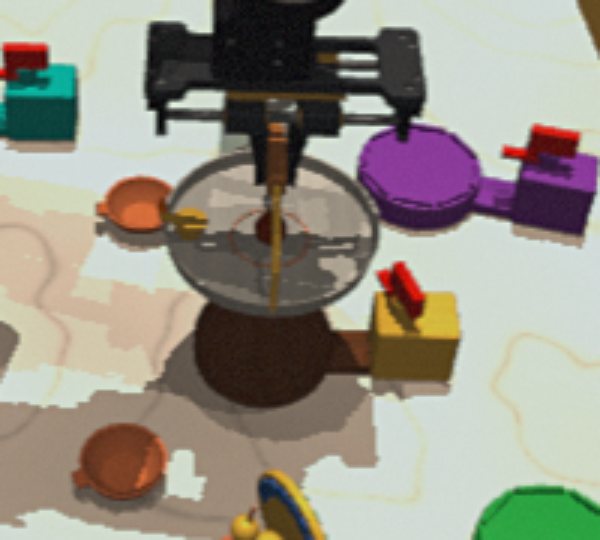

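The thali is lifted 100 mm, level, with the nut in the ring (crop about (270,230)). Now the quarter turn counter-clockwise, bringing the lamp to −y.

>>> jog_arm(
  plan=[0,0,0,0,0,-0.2,0,0,0,0,0,-0.4,0,0,0,0,0,-0.6,0,0,0,0,0,-0.7,0,0,0,0,0,-0.7,0,0,0,0,0,-0.7,0,0,0,0,0,-0.7,0,0,0,0,0,-0.7],
)

```text
time_s: 15.27
ee_pos: [555.1, -60.3, 215.9]
ee_rot: [0.545, 0.838, -0.0, -0.0]
ft_force: [0.4, -0.0, -3.1]
finger_gap: 0.161
finger_force: 35.0
```

>>> jog_arm(
  plan=[0,0,0,0,0,-0.7,0,0,0,0,0,-0.7,0,0,0,0,0,-0.7,0,0,0,0,0,-0.7,0,0,0,0,0,-0.7,0,0,0,0,0,-0.7,0,0,0,0,0,-0.7,0,0,0,0,0,-0.7],
)

```text
time_s: 15.93
ee_pos: [555.1, -60.3, 215.9]
ee_rot: [0.28, 0.96, -0.0, -0.0]
ft_force: [0.3, -0.6, -2.3]
finger_gap: 0.157
finger_force: 35.0
```

>>> jog_arm(
  plan=[0,0,0,0,0,-0.7,0,0,0,0,0,-0.7,0,0,0,0,0,-0.7,0,0,0,0,0,-0.7,0,0,0,0,0,-0.7,0,0,0,0,0,-0.6,0,0,0,0,0,-0.4,0,0,0,0,0,-0.2],
)

```text
time_s: 16.6
ee_pos: [555.1, -60.3, 215.9]
ee_rot: [0.038, 0.999, 0.0, -0.0]
ft_force: [-0.1, 0.1, -2.2]
finger_gap: 0.157
finger_force: 35.0
```

>>> jog_arm(
  plan=[0,0,0,0,0,0,0,0,0,0,0,0,0,0,0,0,0,0,0,0,0,0,0,0,0,0,0,0,0,0,0,0,0,0,0,0,0,0,0,0,0,0,0,0,0,0,0,0],
)

```text
time_s: 17.27
ee_pos: [555.3, -60.3, 216.2]
ee_rot: [0.04, 0.999, -0.0, 0.0]
ft_force: [0.1, -0.0, -3.0]
finger_gap: 0.158
finger_force: 35.0
```

Run:
```python
from h import *
go([555.5,-60.6,217],85.5)
d=cam("side");e=cam("wrist")
cv2.imwrite("pics/s5.png",np.hstack([cv2.resize(d["img"][130:370,200:400],(400,480)),cv2.resize(e["img"],(400,480))]))
```

```text
pos [555.3 -60.3 216.2] yawy 85.46 tilt x,y [ 0.0001 -0.    ] shift units [-0.007 -0.006 -0.02 ] turn units -0.007 t 17.2667 F [ 0.1 -0.  -3. ] gap 0.158 ff 35.0 j6 -1.8
```

View pics/s5.png

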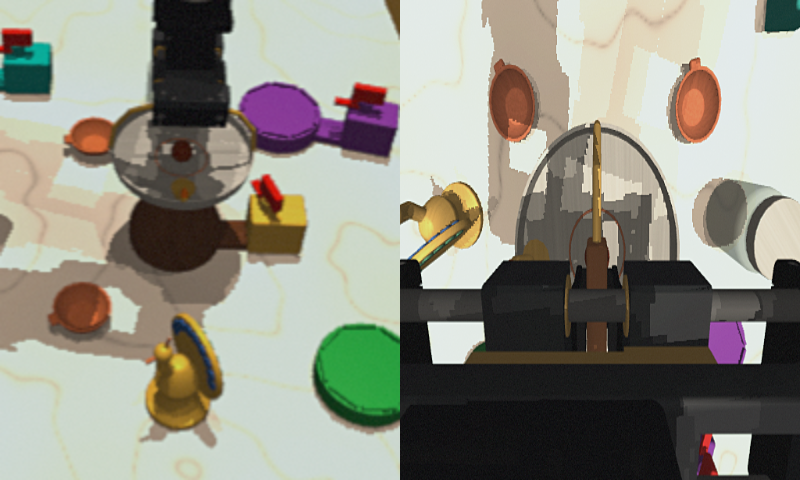

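In the side view the lamp at about (183,188) faces the peacock at (180,390). The nut at (181,151) is inside the ring, the thali is level, and the peacock, jar and diyas have not moved. Handing in.

```bash
python3 -c "
from h import *
print(finish_job())"
```

```text
the job is handed in; nothing more can be done
None
```

The job is handed in: the catch is open past its detent, and the arm holds the thali level about 10 cm above the stand, lamp turned to the peacock and nut still in the ring. It took about 17 of the 48 s; no verdict was shown.

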